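# Fit a charged battery to the second-hand floodlight

## Robot

A 7-joint arm with a two-finger parallel gripper is mounted at the origin on the work surface. World frame = base frame: x ahead of the robot, y to its left, z up, the work surface at z = 0. Lengths are in m, angles in degrees, forces in N, time in s.
With the tool pointing down it reaches from about 0.425 to 0.875 m from the base axis. Payload 4.7 kg.
Tool frame: the origin (TCP) lies at the very end of the fingers, on their centre line; the grasp point (between the pads) lies 19 mm behind it (pinch_z is the distance from the TCP to the grasp point, in m); z points along the fingers, y is the direction in which the jaws open and shut (so a half turn about z gives the same grasp; the last joint's range is limited). The gripper opens to 87 mm and grips with 3 to 60 N. Pads are 19 mm wide; open, the fingers measure 117 mm over their backs; the gripper's body (75 mm by 190 mm) begins 51 mm behind the grasp point.
Start: joints at [67.959, 18.392, -4.016, 83.108, 1.295, 78.541, -3.26], TCP at [0.252, -0.599, 0.223] pointing down, gripper open.
Joint ranges: [-163.93, 163.93], [-17.29, 119.83], [-79.2, 71.16], [3.27, 140.29], [-89.18, 269.18], [5.43, 117.66], [-154.24, 154.24]. Speed limits (degrees/s): [147.25, 147.25, 180, 180, 180, 180, 180].

## Interface

Orientations are given as [roll, pitch, yaw] about the fixed x, y, z axes, in that order (R = Rz(yaw) Ry(pitch) Rx(roll)).
In Python, from cell import get_obs, read_camera, camera_params, sign_off, pinch_z gives the robot as it stands.
- The arm moves only by the shell command python3 -m handwheel 'ROWS' [FORCE]. ROWS is JSON, a list of rows, each a list of 5 numbers: the finger opening in m, from 0 to 0.087, then the shift along the tool's x, y, z in m, then the turn about the tool's z in rad. In form: [[jaw, tx, ty, tz, twist], ...]. A call has 1 to 20 rows; each row is the pose to reach, as a shift and turn from the pose commanded when the call began, along the tool's axes at that moment; what a row does not reach only later rows make up. A row lasts 1/10 s, in which the tool goes at most 50 mm and 8.59 degrees, less where a joint would pass 70% of its speed; a pose out of reach is approached as far as the arm can. A call with a gripper value outside its range is refused whole. The fingers move at their own pace and stop on an object; FORCE is the grip in N (left out, the last holds). Time passes only in rows, so rows that repeat a pose let the fingers close. It gives the time, the measured TCP pose, the force and the opening at its end, in the units of the state.
- get_obs(): the state, without advancing time (a new reading comes with each control period).
- read_camera(name): name is "scene" or "top" or "wrist"; returns the picture (420x560x3 uint8, blue, green, red); there is no depth.
- camera_params(name): a dict with "camera_matrix" (3x3 intrinsics, pixels), "R" (3x3) and "t" (3): a world point X has camera coordinates R X + t. Camera axes: x right, y down, z forward; pixel columns grow to the right and rows downward; lengths in m; the calibration is good to about 2 mm. A picture is of the moment at which its call begins: read the wrist's pose just before it. camera_params takes no time and is no camera call; for the wrist camera it gives the pose at the moment of the call.
- sign_off(): hands the job in, once; it reports no verdict.
The state is a dict: "time_s": time; "qpos": joint angles; "joint_velocities": joint speeds; "effort": joint torques, N m; "tool_pos": TCP position; "tool_rot": TCP orientation; "force": force on the tool from outside, world axes, zero at the start; "wrist_torque": the same for the moment, N m; "grip_width": finger opening in m.
Only numpy, scipy, OpenCV 4.12 (cv2) and the standard library are available. Lean on these libraries where they do the work, as an engineer would, in place of code of your own. Each camera call takes 0.05 s, during which the arm holds its last target.

## Task

Get the second-hand floodlight ready to test: press the catch of the charger so that the battery pack springs loose, draw the pack straight out, and slide it, contact end first, into the same kind of slide on the back of the lamp until it is fully home and the lamp's catch has clicked up behind it, so that it stays put when you let go. Work with light hand pressure: a push of 10 to 15 N does all of it, and much more would break something, so never jam, ram or force the pack, the catches, the charger or the lamp. Leave the mug, bowl and vase standing where they are.

Things in the scene. Friction and masses are not known exactly. Their poses are not given: they have to be found in the camera images.
- battery: The loose battery pack, 340 to 480 g; origin at the centre of its underside. Under its body it has a grey dovetail foot 76 mm long and 13 mm tall: 40 mm wide near the underside, narrowing upwards to 30 mm at 7 mm height, then a neck 26 mm wide. x axis points to the contact end (three copper strips on that end face), z up.
- battery_grip (a point): Centre of the pack's body, where to grasp it across its width: a rubber-coated black block 76 mm long (x), 46 mm wide (y), 44 mm tall. This point is 35 mm above the underside of the foot and 22 mm below the top. Axes as the pack's.
- battery_nose (a point): Centre of the contact end face of the pack's body, 38 mm from battery_grip along the pack's +x.
- charger: Low grey and black box fixed to the bench, 220 x 100 mm, with a hood 30 mm tall behind the slide. Origin on the bench below charger_home. x axis = the way a pack slides in, y across, z up. Slide floor 22 mm above the bench. The pack starts latched in it.
- charger_home (a point): Where battery_grip is when latched in the charger; 35 mm above the slide floor; axes as the charger's. Rails run from x = -55 mm (open mouth; flared lead-in from -68 mm) to a solid stop at +40 mm, 34 mm tall. Rail tops are 10 mm above the slide floor, 66 mm wide in all; foot play 1.5 mm each side. When the catch is pressed, a spring plunger throws the pack out to x about -15 to -25 mm.
- charger_pad (a point): Centre of the top of the charger catch's press pad, a ribbed steel plate 32 x 32 mm in front of the slide mouth, at x = -86 mm from charger_home and 4 mm below the slide floor; pressed straight down. Once the pack has sprung out it stays free when the pad is let go.
- charger_catch (a joint): How far the charger's catch is pressed down (m): 0 = up, 0.007 = hard stop. Its tooth, 5 mm proud of the slide floor, blocks the pack's rear end until the catch is 5 mm down or more. Spring 1 N at the top to 2.4 N at the stop, plus 1 to 2 N of friction from the pack pressing on the tooth.
- lamp: Flat aluminium floodlight 220 x 150 mm lying on its lens, fins and slide upwards, fixed to the bench. Origin on the bench below lamp_home; x axis = the way a pack slides in, y across, z up. Its slide floor is 42 mm above the bench; slide, tooth, catch and plunger have the same sizes and springs as the charger's. If let go before the catch has clicked up behind it, the pack springs back 10 mm.
- lamp_home (a point): Nominal home of battery_grip in the lamp, 35 mm above its slide floor; axes as the lamp's. The seat (stop, plunger and catch together) is clamped up to 5 mm short of or past nominal and its place is not given: feel for it. The pack rides over the catch's ramp, then over the last 14 mm a plunger pushes back with 4 to 6 N; at home the catch springs up behind the pack, 2 mm before the stop.
- mug: Bystander: terracotta mug, 76 mm across, 85 mm tall; origin at the centre of its underside.
- bowl: Bystander: white bowl, 110 mm across, 50 mm tall; origin at the centre of its underside.
- vase: Bystander: blue ceramic vase, 84 mm across, 115 mm tall; origin at the centre of its underside.
Things that resemble listed ones, but are neither listed nor needed, are in the scene too. Of the things that look like the battery, the middle-sized one is meant.

How it is judged (in metres and radians):
On the way, in this order (a step that is already met when the one before it is completed fails the run):
1. the charger's catch is pressed and the pack has sprung at least 6 mm out of its home (x of battery_grip in the frame of charger_home below -0.006 m and value of joint charger_catch above 0.002 m), for 0.1 s.
2. the pack is out of the charger (distance between battery_grip and charger_home above 0.11 m), for 0.1 s.
3. the pack has been slid home in the lamp (x of battery_grip in the frame of lamp_home between -0.0065 and 0.0095 m and distance between battery_grip and lamp_home below 0.0105 m), for 0.2 s.
At the end, for the whole second after the job is handed in: The pack, let go, stays latched in the lamp's slide, contact end inward, upright within 0.08 rad, at rest, between 6.5 mm short of and 9.5 mm past the nominal lamp_home and within 10.5 mm of it in all (an unlatched pack is pushed out further than that); the charger's catch is up (all of step 3 and x of battery_nose in the frame of lamp_home above 0.03 m and angle between the z axis of battery_grip and the z axis of lamp_home, either way round below 0.08 rad and value of joint charger_catch below 0.0015 m and linear speed of battery below 0.02 m/s); the robot touches nothing.
It fails at once if the pack is jammed or rammed in the charger's slide (its contact forces on the charger, all added up, above 42 N) (contact force between battery and charger above 42 N).
It fails at once if the pack is jammed or rammed in the lamp's slide (its contact forces on the lamp, all added up, above 42 N) (contact force between battery and lamp above 42 N).
It fails at once if the robot presses on the charger or its catch with more than 30 N (contact force between any of the arm, the fingers and charger above 30 N).
It fails at once if the robot presses on the lamp or its catch with more than 30 N (contact force between any of the arm, the fingers and lamp above 30 N).
It fails at once if the mug, bowl or vase is moved by more than 30 mm (distance of any of mug, bowl, vase from where it was at the start of the episode above 0.03 m).
It also fails if it takes over 72 s, if anything falls off the work surface, if the arm or the gripper's body presses on something with over 40 N, if the wrist force passes 120 N, or if a joint passes its speed limit or range.

## Working session

There is one attempt and no reset: what is moved stays moved. The work goes in short steps, Python scripts to look and compute and a shell command to move; the robot and the scene stay as the last step left them, time stands still between calls to the robot, and variables do not carry over. Pictures are saved under pics/ and viewed, and the job is handed in when it is done.

```bash
ls; mkdir -p pics; python3 - <<'E'
from cell import *
import cv2
o=get_obs()
print({k:o[k] for k in ('time_s','tool_pos','tool_rot','force','grip_width')},pinch_z)
for n in ('scene','top','wrist'):
    cv2.imwrite(f'pics/{n}0.png',read_camera(n)); p=camera_params(n); print(n,p)
E
```

```text
pics
{'time_s': 0.0, 'tool_pos': array([ 0.25213391, -0.59851559,  0.2214569 ]), 'tool_rot': array([-1.79891545e+02,  4.42601465e-03,  2.28473149e+01]), 'force': array([ 0.33915653, -0.03046442,  0.48417138]), 'grip_width': 0.087024182313} 0.0187
scene {'camera_matrix': array([[419.5041816 ,   0.        , 279.97736951],
       [  0.        , 419.5041816 , 206.96341329],
       [  0.        ,   0.        ,   1.        ]]), 'R': array([[ 0.11659894,  0.99317849,  0.0010862 ],
       [ 0.70950307, -0.0825301 , -0.69985297],
       [-0.69498927,  0.08237278, -0.71428611]]), 't': array([-0.08556468, -0.4122395 ,  1.63472931])}
top {'camera_matrix': array([[463.18363931,   0.        , 275.0890429 ],
       [  0.        , 463.18363931, 201.6549021 ],
       [  0.        ,   0.        ,   1.        ]]), 'R': array([[ 0.00493129, -0.99995264,  0.00839018],
       [-0.98895718, -0.0061195 , -0.14807511],
       [ 0.14811944, -0.00756732, -0.98894053]]), 't': array([-0.01264524,  0.65093469,  1.46074812])}
wrist {'camera_matrix': array([[342.05661772,   0.        , 278.48179849],
       [  0.        , 342.05661772, 212.83044964],
       [  0.        ,   0.        ,   1.        ]]), 'R': array([[ 0.38824222, -0.92155348, -0.00267579],
       [-0.88144555, -0.37218929,  0.29073849],
       [-0.26892697, -0.1105184 , -0.95679881]]), 't': array([-0.64879735, -0.03550782,  0.39298206])}
```

View pics/scene0.png

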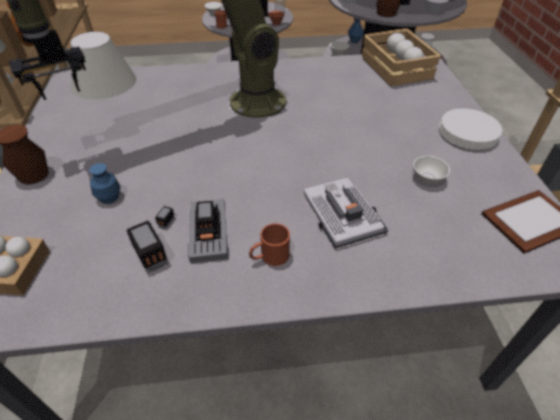

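View pics/top0.png

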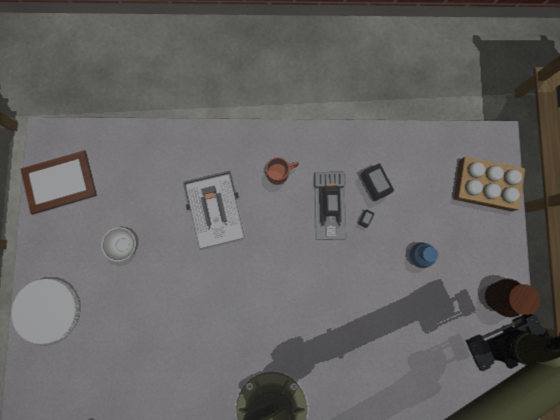

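View pics/wrist0.png

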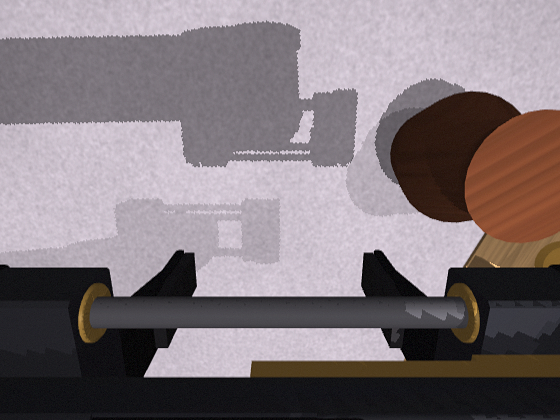

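The scene shows three battery-like blocks. In the top view they are the large one at (377,181), the small one at (367,217), and the middle-sized one in the charger at (330,203), which is the one I want. The lamp is at (214,210), the mug at (277,171), the bowl at (119,244) and the vase at (424,255). Next are close crops to check this.

```bash
python3 - <<'E'
import cv2
a=cv2.imread('pics/top0.png')
cv2.imwrite('pics/top_ch.png',cv2.resize(a[155:255,300:410],None,fx=6,fy=6,interpolation=cv2.INTER_CUBIC)[:600])
cv2.imwrite('pics/top_la.png',cv2.resize(a[160:260,165:265],None,fx=6,fy=6,interpolation=cv2.INTER_CUBIC))
b=cv2.imread('pics/scene0.png')
cv2.imwrite('pics/sc.png',cv2.resize(b[165:285,100:260],None,fx=5,fy=5,interpolation=cv2.INTER_CUBIC))
cv2.imwrite('pics/sc2.png',cv2.resize(b[165:255,290:400],None,fx=6,fy=6,interpolation=cv2.INTER_CUBIC))
E
```

```text
(no output)
```

View pics/top_ch.png

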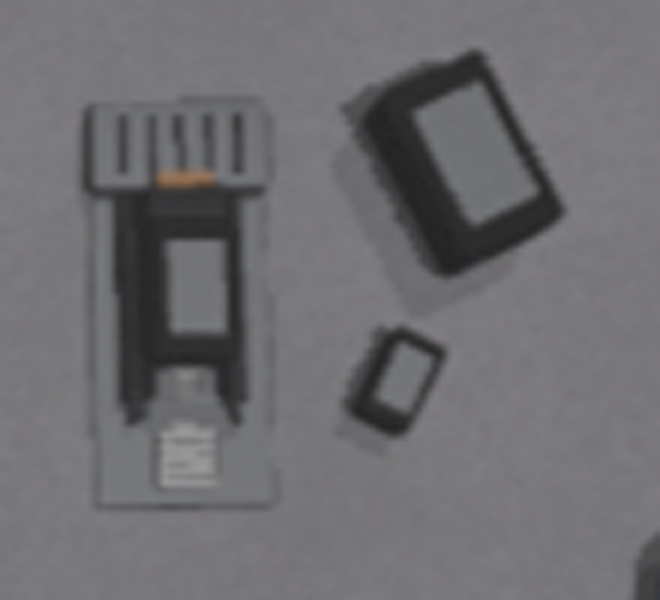

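View pics/top_la.png

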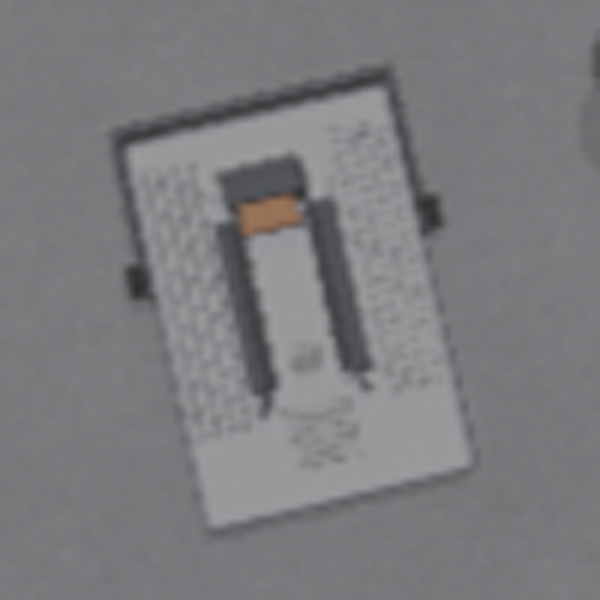

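View pics/sc.png

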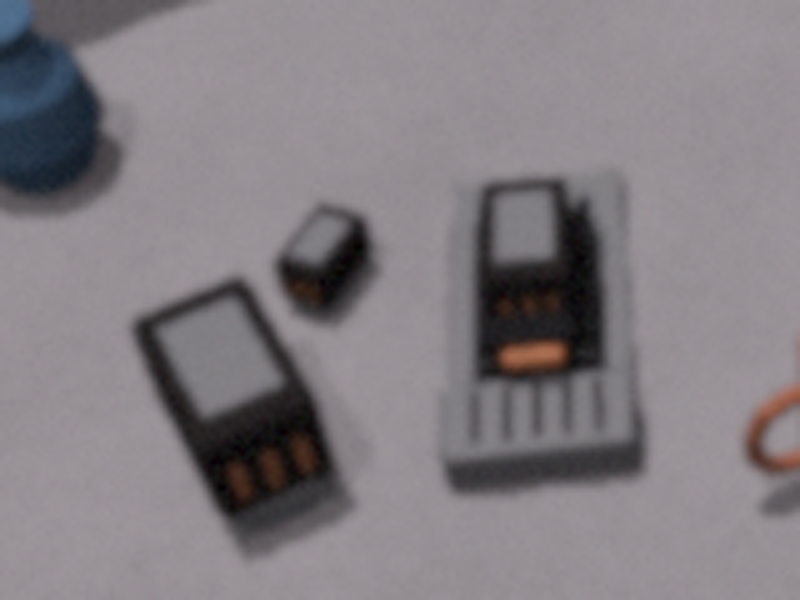

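View pics/sc2.png

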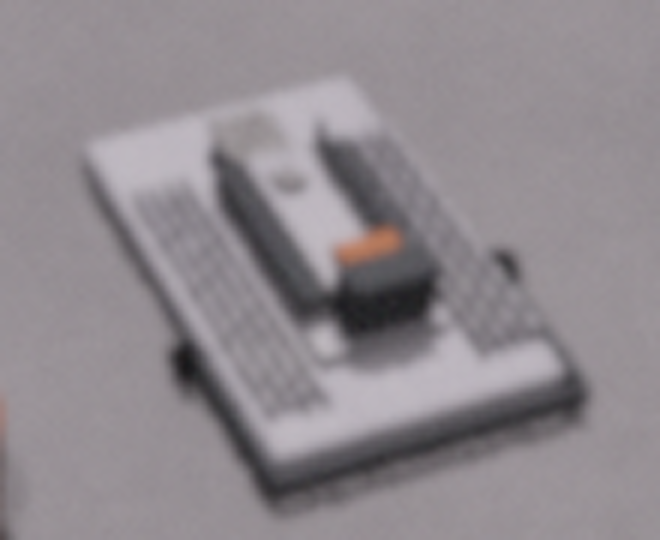

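The pack in the charger has a grey label, contacts facing the hood, and matches the middle size. Both slides open towards the robot. Next I convert these pixels to rough positions.

```bash
cat > h.py <<'E'
import numpy as np, cv2
from cell import *
def ray(p,uv,z):
    R=np.array(p['R']);t=np.array(p['t']);K=np.array(p['camera_matrix'])
    C=-R.T@t; d=R.T@np.linalg.inv(K)@np.array([uv[0],uv[1],1.]); return C+d*(z-C[2])/d[2]
def proj(p,X):
    c=np.array(p['R'])@np.array(X)+np.array(p['t']); q=np.array(p['camera_matrix'])@c; return q[:2]/q[2]
def T(o):
    from scipy.spatial.transform import Rotation as Ro
    return Ro.from_euler('xyz',o['tool_rot'],degrees=True).as_matrix()
def totool(dw):   # world shift -> tool axes
    return T(get_obs()).T@np.array(dw)
E
python3 - <<'E'
from h import *
p=camera_params('top')
f=lambda c,o,z:print(np.round(ray(p,(c[0]/6+o[0]-.4,c[1]/6+o[1]-.4),z),4))
o=(300,155)
for c,z in [((187,457),.018),((197,286),.079),((190,362),.022),((130,424),.032),((240,424),.032),((88,190),.06),((268,190),.06),((98,506),.02),((278,504),.02)]: print('ch',c,end=' ');f(c,o,z)
o=(165,160)
for c,z in [((326,433),.038),((307,358),.045),((262,160+230),.052),((360,370),.052),((231,225),.052),((322,202),.052),((222,180),.076),((300,160),.076),((212,530),.04),((478,465),.04),((128,145),.04)]: print('la',c,end=' ');f(c,o,z)
for n,uv,z in [('mug',(277,172),.085),('bowl',(119,244),.05),('vase',(424,254),.115)]: print(n,np.round(ray(p,uv,z),3))
p=camera_params('wrist'); R=np.array(p['R']); C=-R.T@np.array(p['t']); print('cam',C, 'in tool', T(get_obs()).T@(C-get_obs()['tool_pos']), T(get_obs()).T@R.T)
E
```

```text
ch (187, 457) [ 0.5596 -0.1933  0.018 ]
ch (197, 286) [ 0.6456 -0.192   0.079 ]
ch (190, 362) [ 0.6117 -0.1952  0.022 ]
ch (130, 424) [ 0.5763 -0.1606  0.032 ]
ch (240, 424) [ 0.5766 -0.2207  0.032 ]
ch (88, 190) [ 0.7007 -0.1361  0.06  ]
ch (268, 190) [ 0.7013 -0.2338  0.06  ]
ch (98, 506) [ 0.5323 -0.144   0.02  ]
ch (278, 504) [ 0.534  -0.2426  0.02  ]
la (326, 433) [0.5526 0.1727 0.038 ]
la (307, 358) [0.5926 0.1831 0.045 ]
la (262, 390) [0.5744 0.206  0.052 ]
la (360, 370) [0.5855 0.1536 0.052 ]
la (231, 225) [0.664  0.2251 0.052 ]
la (322, 202) [0.6769 0.1762 0.052 ]
la (222, 180) [0.6845 0.227  0.076 ]
la (300, 160) [0.6956 0.1857 0.076 ]
la (212, 530) [0.4999 0.2325 0.04  ]
la (478, 465) [0.5356 0.0901 0.04  ]
la (128, 145) [0.71   0.2846 0.04  ]
mug [ 0.742 -0.014  0.085]
bowl [0.511 0.49  0.05 ]
vase [ 0.481 -0.466  0.115]
cam [ 0.32627579 -0.56768534  0.38459221] in tool [ 8.02417939e-02  1.31913702e-05 -1.62872064e-01] [[-1.39607153e-04 -9.56828260e-01 -2.90653851e-01]
 [ 9.99999217e-01  2.27786017e-04 -1.23018890e-03]
 [ 1.24328639e-03 -2.90653795e-01  9.56827480e-01]]
```

```bash
python3 -m handwheel '[[0.087,0.1,-0.07,0,0.1],[0.087,0.2,-0.14,0,0.2],[0.087,0.3,-0.21,0,0.3],[0.087,0.39,-0.281,0,0.4],[0.087,0.39,-0.281,0,0.4],[0.087,0.39,-0.281,0,0.4],[0.087,0.39,-0.281,0,0.4],[0.087,0.39,-0.281,0,0.4],[0.087,0.39,-0.281,0,0.4],[0.087,0.39,-0.281,0,0.4],[0.087,0.39,-0.281,0,0.4],[0.087,0.39,-0.281,0,0.4],[0.087,0.39,-0.281,0,0.4],[0.087,0.39,-0.281,0,0.4]]'
cat > snap.py <<'E'
import sys,pickle
from h import *
n,out=sys.argv[1:3]
p=camera_params(n); im=read_camera(n); cv2.imwrite(f'pics/{out}.png',im); pickle.dump((p,get_obs()),open(f'pics/{out}.pkl','wb'))
o=get_obs(); print(o['time_s'],np.round(o['tool_pos'],4),np.round(o['tool_rot'],2),np.round(o['force'],1))
E
python3 snap.py wrist w1
```

```text
time_s: 1.55
tool_pos: [0.5018, -0.1904, 0.2224]
tool_rot: [180.0, 0.0, -0.2]
force: [-1.3, -1.1, 0.0]
grip_width: 0.0869
1.6 [ 0.5019 -0.1902  0.2224] [ 1.7998e+02  2.0000e-02 -2.4000e-01] [ 0.8 -0.3 -0.4]
```

View pics/w1.png

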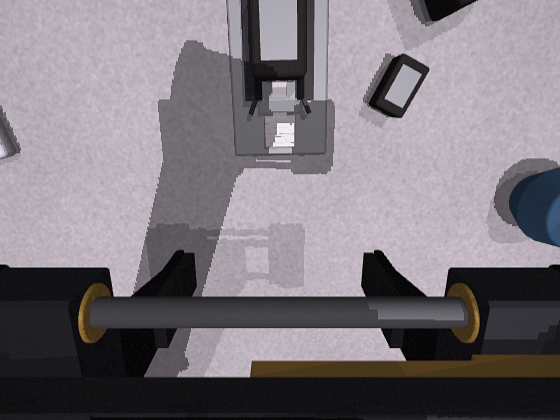

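The charger is at the top of the wrist view, with the pad at about (280,133) and the pack's rear edge at row 78. I'll enlarge it to measure.

```bash
python3 - <<'E'
import cv2
a=cv2.imread('pics/w1.png')
cv2.imwrite('pics/w1c.png',cv2.resize(a[0:165,210:360],None,fx=3.6,fy=3.6,interpolation=cv2.INTER_CUBIC))
E
```

```text
(no output)
```

View pics/w1c.png

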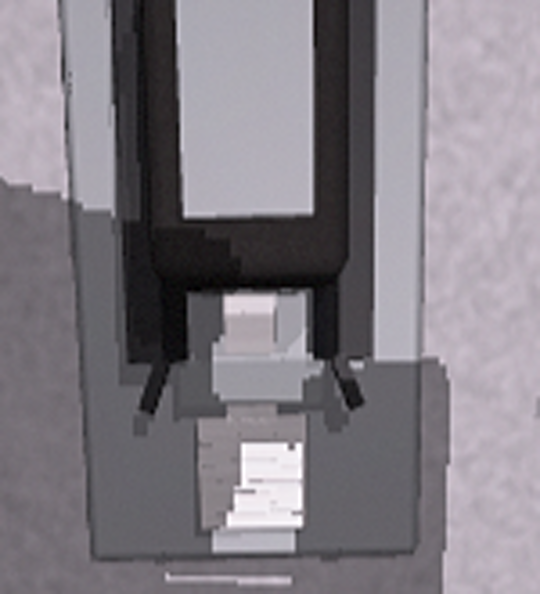

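```bash
python3 - <<'E'
from h import *; import pickle
p,o=pickle.load(open('pics/w1.pkl','rb'))
for n,c,z in [('pad',(253,473),.018),('padTL',(198,415),.018),('padTR',(308,415),.018),('padBL',(203,530),.018),('padBR',(303,530),.018),('railL',(128,362),.032),('railR',(375,360),.032),('baseL',(92,556),.018),('baseR',(418,550),.018),('packRL top',(155,278),.077),('packRR',(345,275),.077),('bodyL',(150,20),.079),('bodyR',(352,20),.079),('labL',(182,218),.079),('labR',(314,215),.079),('lab2L',(176,10),.079),('lab2R',(314,10),.079)]:
    print(n,np.round(ray(p,(c[0]/3.6+210-.4,c[1]/3.6-.4),z),4))
E
```

```text
pad [ 0.5597 -0.1917  0.018 ]
padTL [ 0.576  -0.1759  0.018 ]
padTR [ 0.5759 -0.2075  0.018 ]
padBL [ 0.5434 -0.1769  0.018 ]
padBR [ 0.5433 -0.2063  0.018 ]
railL [ 0.5902 -0.1576  0.032 ]
railR [ 0.5904 -0.2249  0.032 ]
baseL [ 0.536  -0.1439  0.018 ]
baseR [ 0.5373 -0.2404  0.018 ]
packRL top [ 0.6078 -0.1687  0.077 ]
packRR [ 0.6082 -0.2131  0.077 ]
bodyL [ 0.6604 -0.1692  0.079 ]
bodyR [ 0.6602 -0.2135  0.079 ]
labL [ 0.6204 -0.1754  0.079 ]
labR [ 0.6209 -0.2056  0.079 ]
lab2L [ 0.6623 -0.1749  0.079 ]
lab2R [ 0.6621 -0.2051  0.079 ]
```

```bash
python3 -m handwheel '[[0,0.03,0.001,0,0],[0,0.051,0.0015,0.05,0],[0,0.051,0.0015,0.1,0],[0,0.051,0.0015,0.14,0],[0,0.051,0.0015,0.17,0],[0,0.051,0.0015,0.185,0],[0,0.051,0.0015,0.195,0],[0,0.051,0.0015,0.197,0],[0,0.051,0.0015,0.197,0],[0,0.051,0.0015,0.197,0],[0,0.051,0.0015,0.197,0]]' 30; python3 snap.py wrist w2
```

```text
time_s: 2.7
tool_pos: [0.5546, -0.1906, 0.027]
tool_rot: [179.9, -0.1, -0.1]
force: [0.3, 0.6, -0.5]
grip_width: 0.0069
2.75 [ 0.5545 -0.1905  0.0268] [ 1.7994e+02 -1.1000e-01 -7.0000e-02] [0.6 0.1 1.2]
```

View pics/w2.png

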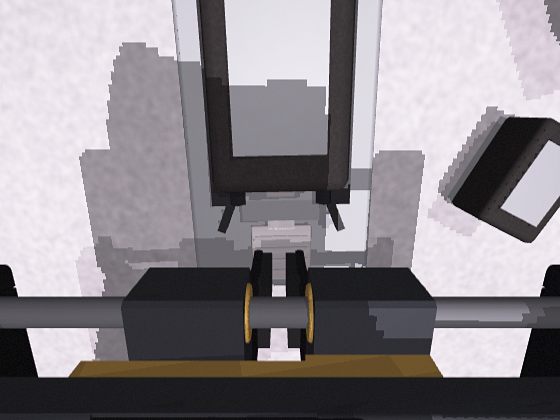

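The fingers are over the pad, centred at about (281,245), and the pack is still latched. I'll press in small steps.

```bash
python3 -m handwheel '[[0,0,0,0.004,0],[0,0,0,0.007,0],[0,0,0,0.009,0],[0,0,0,0.011,0],[0,0,0,0.011,0]]'; python3 -m handwheel '[[0,0,0,0.001,0],[0,0,0,0.002,0],[0,0,0,0.003,0],[0,0,0,0.003,0]]'
```

```text
time_s: 3.25
tool_pos: [0.5537, -0.1903, 0.0144]
tool_rot: [180.0, -0.0, -0.1]
force: [0.8, 0.0, 1.8]
grip_width: 0.0003
time_s: 3.65
tool_pos: [0.5537, -0.1902, 0.0115]
tool_rot: [180.0, -0.0, -0.1]
force: [-0.3, -0.7, 2.5]
grip_width: 0.0008
```

```bash
python3 -m handwheel '[[0,0,0,0.0005,0],[0,0,0,0.0005,0]]'; python3 snap.py wrist w3
```

```text
time_s: 3.85
tool_pos: [0.5537, -0.1902, 0.0113]
tool_rot: [180.0, -0.0, -0.1]
force: [-1.2, 0.3, 4.3]
grip_width: 0.0006
3.9 [ 0.5537 -0.1902  0.0113] [ 1.7999e+02 -0.0000e+00 -7.0000e-02] [-1.   0.2  4.4]
```

View pics/w3.png

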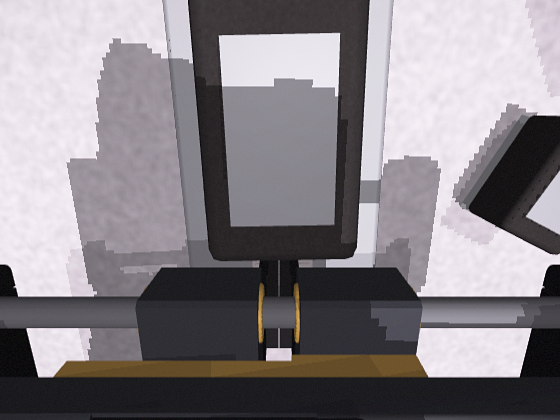

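The pack has sprung out: its rear edge moved from row 190 to row 258. I held it pressed for more than 0.1 s. Next I measure where it is, then lift.

```bash
python3 - <<'E'
from h import *; import pickle
p,o=pickle.load(open('pics/w3.pkl','rb'))
for n,c,z in [('rear',(282,257),.077),('L',(207,240),.079),('R',(357,240),.079),('labBL',(231,227),.079),('labBR',(335,223),.079),('labTL',(219,36),.079),('labTR',(340,33),.079)]: print(n,np.round(ray(p,c,z),4))
E
python3 -m handwheel '[[0,-0.002,0,-0.02,0],[0.03,-0.002,0,-0.07,0],[0.087,0.0,0,-0.12,0],[0.087,0.02,0.0,-0.12,0],[0.087,0.02,0,-0.12,0],[0.087,0.02,0,-0.12,0],[0.087,0.02,0,-0.12,0],[0.087,0.02,0,-0.12,0],[0.087,0.02,0,-0.12,0]]'
python3 snap.py wrist w4
```

```text
rear [ 0.5901 -0.1912  0.077 ]
L [ 0.5966 -0.1688  0.079 ]
R [ 0.5965 -0.2135  0.079 ]
labBL [ 0.6007 -0.1761  0.079 ]
labBR [ 0.6019 -0.2067  0.079 ]
labTL [ 0.6515 -0.1752  0.079 ]
labTR [ 0.6521 -0.2056  0.079 ]
time_s: 4.8
tool_pos: [0.5729, -0.1902, 0.1302]
tool_rot: [-180.0, 0.1, -0.1]
force: [0.4, -0.9, -0.1]
grip_width: 0.0567
4.85 [ 0.5731 -0.1902  0.1304] [-1.7999e+02  6.0000e-02 -8.0000e-02] [ 0.4  1.  -0.5]
```

View pics/w4.png

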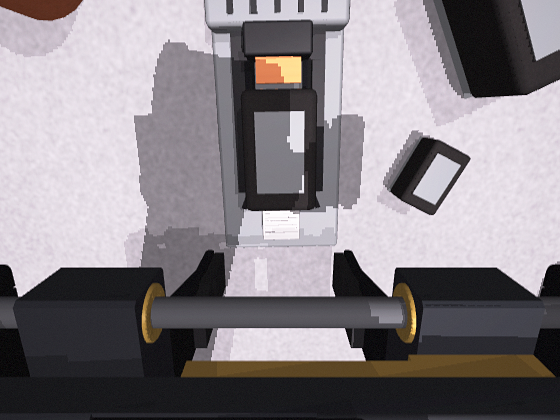

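```bash
python3 -m handwheel '[[0.087,0.03,0.001,0,0],[0.087,0.0534,0.001,0,0],[0.087,0.0534,0.001,0.02,0],[0.087,0.0534,0.001,0.04,0],[0.087,0.0534,0.001,0.06,0],[0.087,0.0534,0.001,0.08,0],[0.087,0.0534,0.001,0.09,0],[0.087,0.0534,0.001,0.09,0],[0.087,0.0534,0.001,0.09,0]]'
python3 snap.py wrist w5;python3 snap.py scene s5
python3 - <<'E'
import cv2
b=cv2.imread('pics/s5.png');cv2.imwrite('pics/s5c.png',cv2.resize(b[145:285,130:290],None,fx=4,fy=4,interpolation=cv2.INTER_CUBIC))
E
```

```text
time_s: 5.75
tool_pos: [0.6275, -0.1914, 0.0417]
tool_rot: [180.0, -0.0, -0.1]
force: [0.3, 0.3, 0.9]
grip_width: 0.0873
5.8 [ 0.6279 -0.1915  0.0423] [ 1.7997e+02 -1.0000e-01 -7.0000e-02] [-0.3  0.3  0.5]
5.85 [ 0.628  -0.1915  0.0425] [ 1.7996e+02 -1.2000e-01 -7.0000e-02] [-0.5 -0.4  0.8]
```

View pics/w5.png

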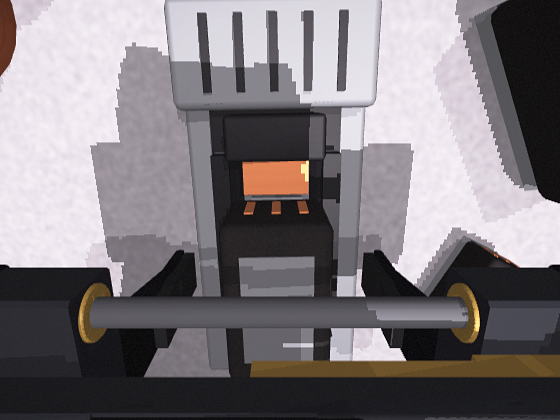

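View pics/s5c.png

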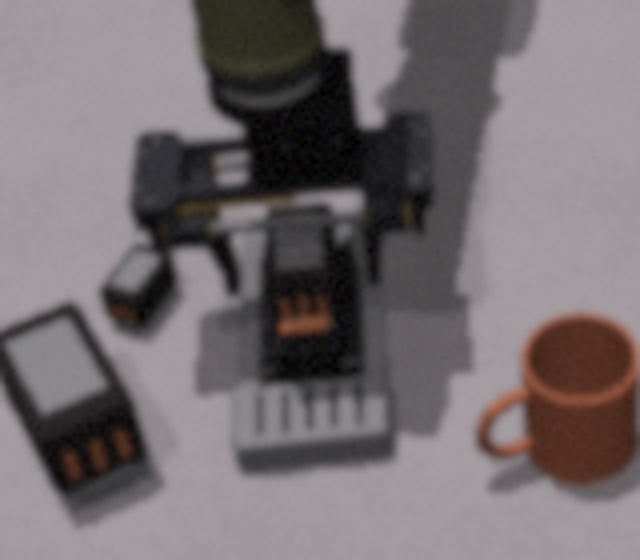

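The fingers straddle the pack with clearance on both sides (wrist view, pack columns 218–333). I'll close on it.

```bash
python3 -m handwheel '[[0.087,-0.001,0,0.002,0],[0.04,-0.001,0,0.002,0],[0.03,-0.001,0,0.002,0],[0.03,-0.001,0,0.002,0],[0.03,-0.001,0,0.002,0],[0.03,-0.001,0,0.002,0],[0.03,-0.001,0,0.002,0],[0.03,-0.001,0,0.002,0],[0.03,-0.001,0,0.002,0]]' 40; python3 snap.py wrist w6
```

```text
time_s: 6.75
tool_pos: [0.6261, -0.1912, 0.039]
tool_rot: [-180.0, 0.0, -0.1]
force: [0.2, 0.9, -0.0]
grip_width: 0.0457
6.8 [ 0.6261 -0.1912  0.039 ] [-1.8e+02  0.0e+00 -6.0e-02] [ 0.4 -0.4 -0.3]
```

```bash
python3 -m handwheel '[[0.03,-0.004,0,0,0],[0.03,-0.01,0,0,0],[0.03,-0.018,0,0,0],[0.03,-0.026,0,0,0],[0.03,-0.026,0,0,0]]'; python3 -m handwheel '[[0.03,-0.01,0,0,0],[0.03,-0.02,0,0,0],[0.03,-0.03,0,0,0],[0.03,-0.04,0,0,0],[0.03,-0.05,0,0,0],[0.03,-0.06,0,0,0],[0.03,-0.073,0,0,0],[0.03,-0.08,0,0,0],[0.03,-0.08,0,0,0]]'
```

```text
time_s: 7.3
tool_pos: [0.5979, -0.1914, 0.039]
tool_rot: [180.0, 0.2, -0.1]
force: [-2.4, 0.6, 2.4]
grip_width: 0.0458
time_s: 8.2
tool_pos: [0.5181, -0.1913, 0.0384]
tool_rot: [-180.0, 0.1, -0.1]
force: [0.4, -0.6, -4.9]
grip_width: 0.0457
```

The pack is out: about 127 mm from home, with its weight on the wrist. I'll lift and carry it to the lamp side.

```bash
python3 -m handwheel '[[0.03,0,0,-0.03,0],[0.03,0,0,-0.07,0],[0.03,0,-0.03,-0.11,0],[0.03,0,-0.07,-0.13,-0.04],[0.03,0,-0.11,-0.13,-0.08],[0.03,0,-0.15,-0.13,-0.12],[0.03,0,-0.19,-0.13,-0.16],[0.03,0,-0.23,-0.13,-0.2],[0.03,0,-0.27,-0.13,-0.225],[0.03,0,-0.31,-0.13,-0.225],[0.03,0,-0.34,-0.13,-0.225],[0.03,0,-0.356,-0.13,-0.225],[0.03,0,-0.356,-0.13,-0.225],[0.03,0,-0.356,-0.13,-0.225],[0.03,0,-0.356,-0.13,-0.225]]'; python3 snap.py wrist w7
```

```text
time_s: 9.7
tool_pos: [0.5208, 0.1632, 0.1688]
tool_rot: [179.9, 0.0, 12.7]
force: [-0.3, -0.5, -5.3]
grip_width: 0.0459
9.75 [0.5208 0.1632 0.1688] [1.7995e+02 2.0000e-02 1.2690e+01] [-0.2 -0.3 -4.6]
```

View pics/w7.png

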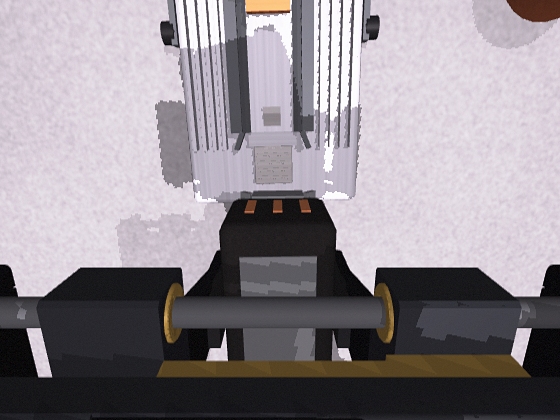

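The wrist view shows the lamp slide ahead of the pack: rails at columns about 240 and 303, pad at (272,165), pack nose at row 200–225. I'll enlarge it.

```bash
python3 - <<'E'
import cv2
a=cv2.imread('pics/w7.png')
cv2.imwrite('pics/w7c.png',cv2.resize(a[0:240,160:385],None,fx=2.5,fy=2.5,interpolation=cv2.INTER_CUBIC))
cv2.imwrite('pics/w7d.png',cv2.resize(a[0:110,210:340],None,fx=5,fy=5,interpolation=cv2.INTER_CUBIC))
cv2.imwrite('pics/w7e.png',cv2.resize(a[100:220,210:350],None,fx=5,fy=5,interpolation=cv2.INTER_CUBIC))
E
```

```text
(no output)
```

View pics/w7d.png

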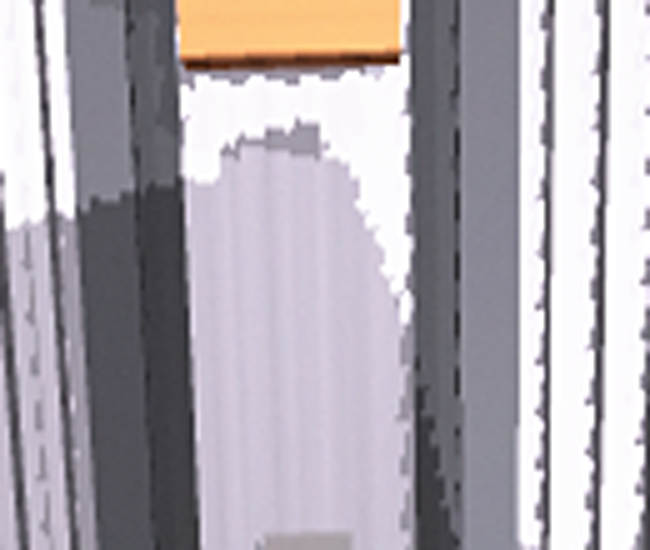

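View pics/w7e.png

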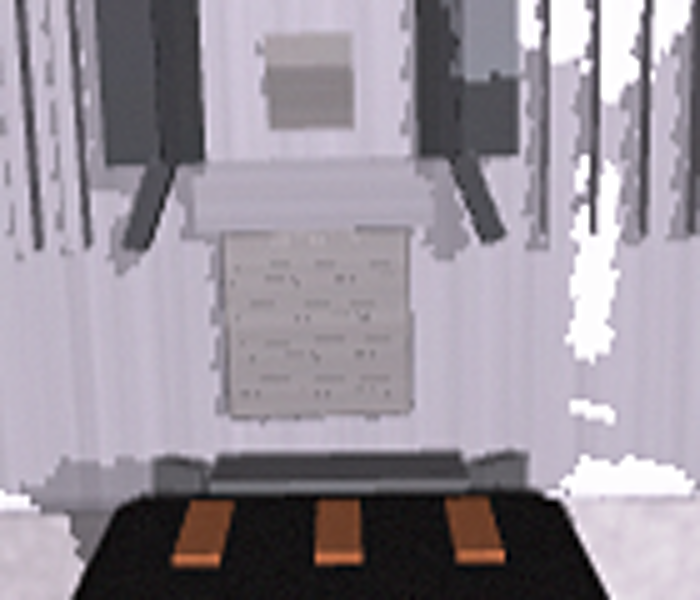

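```bash
python3 - <<'E'
from h import *; import pickle
p,o=pickle.load(open('pics/w7.pkl','rb'))
t=o['tool_pos']; a=np.radians(13.0); ex=np.array([np.cos(a),np.sin(a)]); ey=np.array([-np.sin(a),np.cos(a)])
print(t)
def f(n,c,off,z):
    X=ray(p,(c[0]/5+off[0]-.4,c[1]/5+off[1]-.4),z); print(n,np.round(X,4),'along13/lat:',np.round([X[:2]@ex,X[:2]@ey],4)); return X
D=(210,0);E=(210,100)
q={}
for n,c,off,z in [('LO0',(67,0),D,.052),('LO1',(105,162),E,.052),('LI0',(128,0),D,.052),('LI1',(155,160),E,.052),('RO0',(520,0),D,.052),('RO1',(518,153),E,.052),('RI0',(460,0),D,.052),('RI1',(457,153),E,.052),('padTL',(222,233),E,.038),('padTR',(410,230),E,.038),('padBL',(230,415),E,.038),('padBR',(412,412),E,.038),('orL',(180,60),D,.056),('orR',(400,58),D,.056),('toothB',(312,128),E,.042),('stripL',(205,500),E,.205),('stripM',(338,500),E,.205),('stripR',(466,500),E,.205)]: q[n]=f(n,c,off,z)
for s in ('LO','LI','RO','RI'):
    d=q[s+'0']-q[s+'1']; print(s,np.degrees(np.arctan2(d[1],d[0])))
print('tool lat',t[:2]@ex,t[:2]@ey)
E
```

```text
[0.52082401 0.16315111 0.16881407]
LO0 [0.6635 0.2365 0.052 ] along13/lat: [0.6996 0.0812]
LO1 [0.5734 0.2145 0.052 ] along13/lat: [0.6069 0.08  ]
LI0 [0.6654 0.2279 0.052 ] along13/lat: [0.6996 0.0724]
LI1 [0.5754 0.2067 0.052 ] along13/lat: [0.6072 0.072 ]
RO0 [0.6778 0.173  0.052 ] along13/lat: [0.6993 0.0161]
RO1 [0.5892 0.1506 0.052 ] along13/lat: [0.608  0.0142]
RI0 [0.6759 0.1814 0.052 ] along13/lat: [0.6994 0.0247]
RI1 [0.5871 0.16   0.052 ] along13/lat: [0.608  0.0239]
padTL [0.5649 0.1947 0.038 ] along13/lat: [0.5942 0.0626]
padTR [0.5724 0.1637 0.038 ] along13/lat: [0.5945 0.0308]
padBL [0.5344 0.1871 0.038 ] along13/lat: [0.5628 0.062 ]
padBR [0.5419 0.1562 0.038 ] along13/lat: [0.5632 0.0302]
orL [0.6587 0.2186 0.056 ] along13/lat: [0.691  0.0649]
orR [0.6658 0.188  0.056 ] along13/lat: [0.691  0.0334]
toothB [0.5853 0.1835 0.042 ] along13/lat: [0.6115 0.0471]
stripL [0.5643 0.1842 0.205 ] along13/lat: [0.5913 0.0525]
stripM [0.5666 0.1743 0.205 ] along13/lat: [0.5912 0.0423]
stripR [0.5687 0.1647 0.205 ] along13/lat: [0.5912 0.0326]
LO 13.7403784374802
LI 13.26019661533719
RO 14.217861175791297
RI 13.532740659087414
tool lat 0.5441763378058817 0.04180964315360695
```

```bash
python3 -m handwheel '[[0.03,-0.0067,-0.0047,0,-0.019],[0.03,-0.0067,-0.0047,0.03,-0.019],[0.03,-0.0067,-0.0047,0.06,-0.019],[0.03,-0.0067,-0.0047,0.082,-0.019],[0.03,-0.0067,-0.0047,0.09,-0.019],[0.03,-0.0067,-0.0047,0.09,-0.019],[0.03,-0.0067,-0.0047,0.09,-0.019],[0.03,-0.0067,-0.0047,0.09,-0.019]]'; python3 snap.py wrist w8;python3 snap.py top t8; python3 - <<'E'
import cv2
a=cv2.imread('pics/w8.png')
cv2.imwrite('pics/w8c.png',cv2.resize(a[0:240,170:390],None,fx=2.5,fy=2.5,interpolation=cv2.INTER_CUBIC))
a=cv2.imread('pics/t8.png')
cv2.imwrite('pics/t8c.png',cv2.resize(a[160:300,165:265],None,fx=4,fy=4,interpolation=cv2.INTER_CUBIC))
E
```

```text
time_s: 10.55
tool_pos: [0.5141, 0.1683, 0.0806]
tool_rot: [180.0, -0.2, 13.9]
force: [0.0, 0.1, -4.2]
grip_width: 0.046
10.6 [0.514  0.1683 0.0805] [ 1.7998e+02 -1.5000e-01  1.3910e+01] [ 0.1 -0.7 -5.2]
10.65 [0.5138 0.1682 0.0803] [ 1.7998e+02 -1.2000e-01  1.3910e+01] [-0.9  0.4 -5.3]
```

View pics/w8c.png

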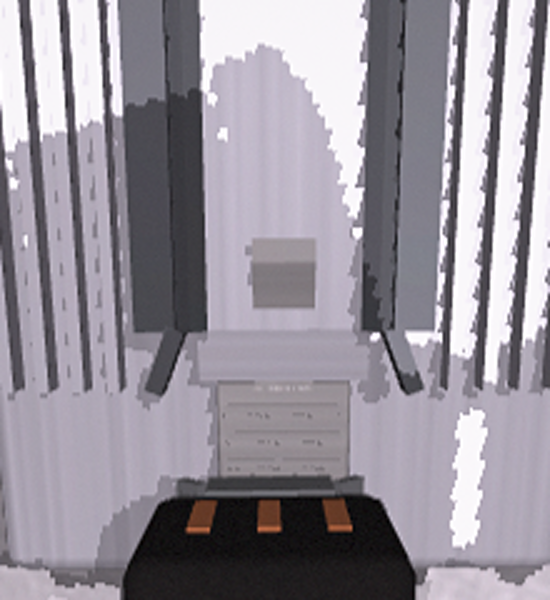

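View pics/t8c.png

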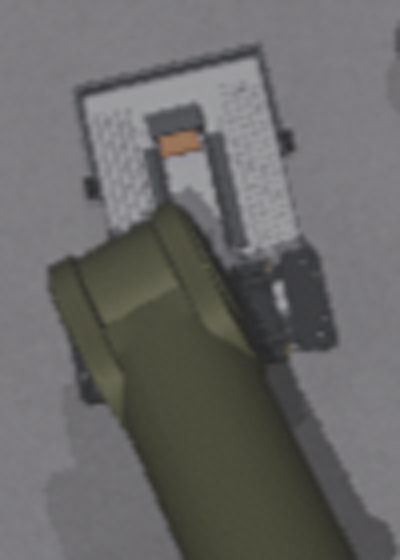

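```bash
cat > m8.py <<'E'
from h import *; import pickle
p,o=pickle.load(open('pics/w8.pkl','rb'))
t=o['tool_pos']; R=T(o); print(t)
def f(n,c,z):
    X=ray(p,(c[0]/2.5+170-.3,c[1]/2.5-.3),z); print(n,np.round(X,4),'tool xy mm:',np.round((R.T@(X-t))[:2]*1000,1)); 
zt=t[2]
for n,c,z in [('LO0',(121,0),.052),('LO1',(135,331),.052),('RO0',(441,0),.052),('RO1',(433,330),.052),('LI0',(163,0),.052),('LI1',(173,331),.052),('RI0',(405,0),.052),('RI1',(395,330),.052),('padTL',(217,381),.038),('padTR',(350,380),.038),('toothL',(250,308),.042),('toothR',(316,308),.042),('tthTL',(253,238),.047),('tthTR',(316,238),.047),('flL',(152,392),.052),('flR',(413,390),.052),('sL',(202,500),zt+.037),('sM',(270,500),zt+.037),('sR',(337,500),zt+.037),('footL',(205,478),zt-.010),('footR',(333,478),zt-.010),('foot2L',(178,480),zt-.017),('foot2R',(362,480),zt-.017)]: f(n,c,z)
E
python3 m8.py
```

```text
[0.51399093 0.16825771 0.0805093 ]
LO0 [0.6348 0.2291 0.052 ] tool xy mm: [131.9 -30. ]
LO1 [0.573 0.214 0.052] tool xy mm: [ 68.2 -30.2]
RO0 [0.65   0.1679 0.052 ] tool xy mm: [131.8  33. ]
RO1 [0.5889 0.1508 0.052 ] tool xy mm: [68.4 34.9]
LI0 [0.6368 0.2211 0.052 ] tool xy mm: [131.9 -21.8]
LI1 [0.575  0.2059 0.052 ] tool xy mm: [ 68.2 -21.9]
RI0 [0.6483 0.1748 0.052 ] tool xy mm: [131.8  25.9]
RI1 [0.5869 0.1589 0.052 ] tool xy mm: [68.4 26.6]
padTL [0.5649 0.1947 0.038 ] tool xy mm: [ 55.7 -13.4]
padTR [0.5728 0.164  0.038 ] tool xy mm: [55.9 18.3]
toothL [0.5834 0.1909 0.042 ] tool xy mm: [72.7 -5.3]
toothR [0.587  0.1763 0.042 ] tool xy mm: [72.7  9.8]
tthTL [0.5981 0.1936 0.047 ] tool xy mm: [87.6 -4.4]
tthTR [0.6014 0.1803 0.047 ] tool xy mm: [87.6  9.3]
flL [0.5609 0.2077 0.052 ] tool xy mm: [ 54.9 -27.1]
flR [0.5753 0.1513 0.052 ] tool xy mm: [55.4 31.1]
sL [0.5571 0.1901 0.1175] tool xy mm: [ 47.2 -10.9]
sM [0.5596 0.1801 0.1175] tool xy mm: [47.3 -0.5]
sR [0.5621 0.1702 0.1175] tool xy mm: [47.3  9.7]
footL [0.5491 0.1915 0.0705] tool xy mm: [ 39.6 -14.2]
footR [0.5555 0.1658 0.0705] tool xy mm: [39.6 12.4]
foot2L [0.5455 0.1973 0.0635] tool xy mm: [ 37.5 -20.6]
foot2R [0.5551 0.1587 0.0635] tool xy mm: [37.6 19.2]
```

Relative to the pack, the slide axis is about 3 mm to tool +y and turned about 0.3°. I'll correct that and lower the pack to just above slide-floor height, still in front of the mouth.

```bash
python3 -m handwheel '[[0.03,0,0.003,0,-0.004],[0.03,0,0.003,0.008,-0.004],[0.03,0,0.003,0.015,-0.004],[0.03,0,0.003,0.02,-0.004],[0.03,0,0.003,0.0205,-0.004],[0.03,0,0.003,0.0205,-0.004],[0.03,0,0.003,0.0205,-0.004],[0.03,0,0.003,0.0205,-0.004]]'; python3 snap.py wrist w9; python3 - <<'E'
import cv2
a=cv2.imread('pics/w9.png')
cv2.imwrite('pics/w9c.png',cv2.resize(a[0:240,170:390],None,fx=2.5,fy=2.5,interpolation=cv2.INTER_CUBIC))
E
```

```text
time_s: 11.45
tool_pos: [0.5139, 0.1652, 0.0588]
tool_rot: [180.0, -0.0, 14.1]
force: [0.3, 0.3, -5.3]
grip_width: 0.0459
11.5 [0.5139 0.1651 0.0588] [ 1.7999e+02 -3.0000e-02  1.4140e+01] [-0.2 -0.3 -4.7]
```

View pics/w9c.png

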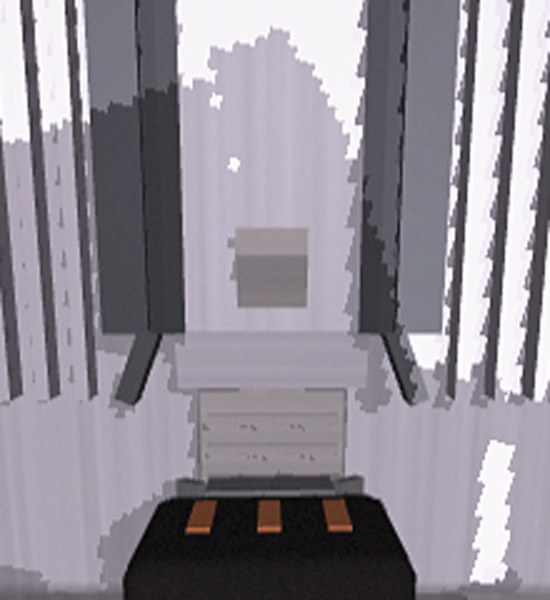

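Aligned: the rail centre is at column about 272.5 and the foot centre at about 270, with the rails parallel to the tool axis. I'll raise 0.8 mm, shift 0.5 mm and start in gently.

```bash
python3 -m handwheel '[[0.03,0.004,0.0005,-0.0008,0],[0.03,0.008,0.0005,-0.0008,0],[0.03,0.012,0.0005,-0.0008,0],[0.03,0.016,0.0005,-0.0008,0],[0.03,0.02,0.0005,-0.0008,0],[0.03,0.022,0.0005,-0.0008,0],[0.03,0.022,0.0005,-0.0008,0]]';python3 -m handwheel '[[0.03,0.003,0,0,0],[0.03,0.006,0,0,0],[0.03,0.009,0,0,0],[0.03,0.012,0,0,0],[0.03,0.012,0,0,0]]'; python3 snap.py wrist w10
```

```text
time_s: 12.2
tool_pos: [0.5353, 0.17, 0.0592]
tool_rot: [-180.0, 0.0, 14.1]
force: [1.3, 0.6, -4.7]
grip_width: 0.0457
time_s: 12.7
tool_pos: [0.5473, 0.173, 0.0594]
tool_rot: [-180.0, -0.0, 14.1]
force: [-0.0, -0.1, -4.2]
grip_width: 0.0463
12.75 [0.5469 0.1729 0.0593] [-180.      0.     14.14] [ 0.7 -1.5 -5.6]
```

View pics/w10.png

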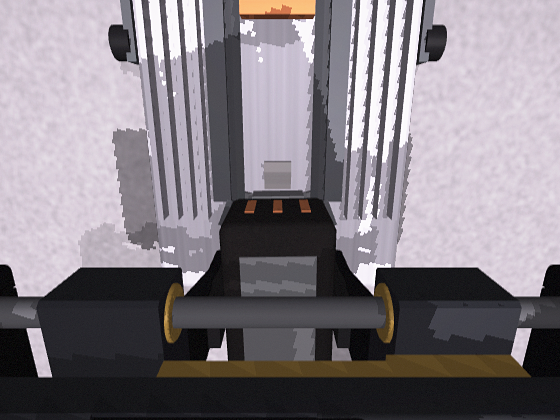

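The nose is between the rails with no side load. I'll continue in short steps and watch the force.

```bash
python3 -m handwheel '[[0.03,0.004,0,0,0],[0.03,0.008,0,0,0],[0.03,0.012,0,0,0],[0.03,0.016,0,0,0],[0.03,0.016,0,0,0]]';python3 -m handwheel '[[0.03,0.004,0,0,0],[0.03,0.008,0,0,0],[0.03,0.012,0,0,0],[0.03,0.016,0,0,0],[0.03,0.016,0,0,0]]'
```

```text
time_s: 13.25
tool_pos: [0.5635, 0.1771, 0.0597]
tool_rot: [-180.0, -0.1, 14.1]
force: [0.6, 0.2, -3.0]
grip_width: 0.0455
time_s: 13.75
tool_pos: [0.5787, 0.1809, 0.0594]
tool_rot: [-180.0, -0.1, 14.1]
force: [1.2, 1.2, -2.8]
grip_width: 0.0455
```

```bash
python3 -m handwheel '[[0.03,0.004,0,0,0],[0.03,0.008,0,0,0],[0.03,0.012,0,0,0],[0.03,0.016,0,0,0],[0.03,0.02,0,0,0],[0.03,0.02,0,0,0]]';python3 -m handwheel '[[0.03,0.004,0,0,0],[0.03,0.008,0,0,0],[0.03,0.012,0,0,0],[0.03,0.016,0,0,0],[0.03,0.016,0,0,0]]'; python3 snap.py wrist w11
```

```text
time_s: 14.35
tool_pos: [0.598, 0.1858, 0.0594]
tool_rot: [-180.0, -0.1, 14.1]
force: [1.3, 0.1, -3.5]
grip_width: 0.0457
time_s: 14.85
tool_pos: [0.6135, 0.1897, 0.0594]
tool_rot: [-180.0, -0.1, 14.1]
force: [0.4, 0.5, -2.8]
grip_width: 0.0458
14.9 [0.6134 0.1896 0.0594] [-1.7999e+02 -6.0000e-02  1.4140e+01] [ 1.6 -0.4 -3.7]
```

View pics/w11.png

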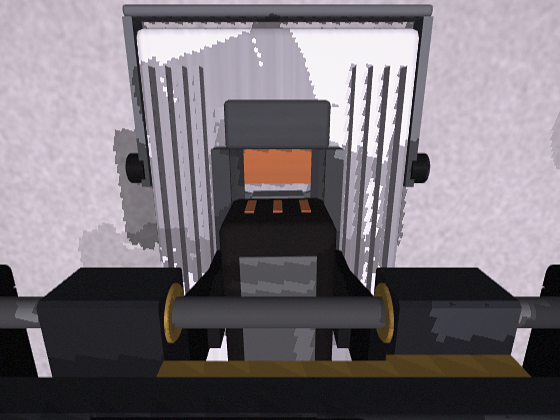

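```bash
python3 -m handwheel '[[0.03,0.003,0,0,0],[0.03,0.006,0,0,0],[0.03,0.009,0,0,0],[0.03,0.009,0,0,0]]';python3 -m handwheel '[[0.03,0.002,0,0,0],[0.03,0.004,0,0,0],[0.03,0.004,0,0,0]]';python3 -m handwheel '[[0.03,0.0015,0,0,0],[0.03,0.003,0,0,0],[0.03,0.003,0,0,0]]'
```

```text
time_s: 15.3
tool_pos: [0.622, 0.1918, 0.0593]
tool_rot: [-180.0, -0.0, 14.1]
force: [1.2, -0.6, -2.5]
grip_width: 0.046
time_s: 15.6
tool_pos: [0.6239, 0.1924, 0.0592]
tool_rot: [180.0, 0.2, 14.1]
force: [-5.1, -1.8, 0.4]
grip_width: 0.0455
time_s: 15.9
tool_pos: [0.6267, 0.193, 0.0592]
tool_rot: [180.0, 0.2, 14.1]
force: [-5.8, -2.1, 0.1]
grip_width: 0.0457
```

The plunger touched at about x=0.624, so home should be near x≈0.636. I'll keep going in small increments.

```bash
python3 -m handwheel '[[0.03,0.0015,0,0,0],[0.03,0.003,0,0,0],[0.03,0.003,0,0,0]]';python3 -m handwheel '[[0.03,0.0015,0,0,0],[0.03,0.003,0,0,0],[0.03,0.003,0,0,0]]'; python3 -m handwheel '[[0.03,0.001,0,0,0],[0.03,0.002,0,0,0],[0.03,0.002,0,0,0]]'
```

```text
time_s: 16.2
tool_pos: [0.6294, 0.1937, 0.0592]
tool_rot: [180.0, 0.2, 14.1]
force: [-6.7, -1.8, 0.8]
grip_width: 0.0456
time_s: 16.5
tool_pos: [0.6321, 0.1944, 0.0592]
tool_rot: [180.0, 0.3, 14.1]
force: [-7.6, -1.1, 1.0]
grip_width: 0.0456
time_s: 16.8
tool_pos: [0.6338, 0.1948, 0.0592]
tool_rot: [180.0, 0.3, 14.1]
force: [-7.0, -1.7, 1.9]
grip_width: 0.046
```

```bash
python3 -m handwheel '[[0.03,0.001,0,0,0],[0.03,0.0015,0,0,0],[0.03,0.0015,0,0,0]]';python3 -m handwheel '[[0.03,0.001,0,0,0],[0.03,0.001,0,0,0]]'; python3 -m handwheel '[[0.03,0.001,0,0,0],[0.03,0.001,0,0,0]]'
```

```text
time_s: 17.1
tool_pos: [0.6351, 0.1951, 0.0592]
tool_rot: [180.0, 0.3, 14.1]
force: [-8.4, -2.3, 2.3]
grip_width: 0.046
time_s: 17.3
tool_pos: [0.6361, 0.1954, 0.0592]
tool_rot: [180.0, 0.3, 14.1]
force: [-7.5, -3.0, 2.2]
grip_width: 0.0457
time_s: 17.5
tool_pos: [0.6371, 0.1957, 0.0591]
tool_rot: [180.0, 0.3, 14.1]
force: [-6.7, -2.1, 2.8]
grip_width: 0.0455
```

```bash
python3 -m handwheel '[[0.03,0.0007,0,0,0],[0.03,0.0007,0,0,0]]';python3 -m handwheel '[[0.03,0.0007,0,0,0],[0.03,0.0007,0,0,0]]'
```

```text
time_s: 17.7
tool_pos: [0.6378, 0.1958, 0.0592]
tool_rot: [180.0, 0.3, 14.1]
force: [-7.5, -2.3, 2.0]
grip_width: 0.0454
time_s: 17.9
tool_pos: [0.6378, 0.1959, 0.0592]
tool_rot: [179.9, 0.4, 14.1]
force: [-8.2, -2.2, 3.6]
grip_width: 0.0456
```

```bash
python3 -m handwheel '[[0.03,0.0007,0,0,0],[0.03,0.0007,0,0,0]]';python3 snap.py wrist w12
```

```text
time_s: 18.1
tool_pos: [0.6379, 0.1959, 0.0592]
tool_rot: [179.9, 0.5, 14.1]
force: [-11.4, -3.5, 5.0]
grip_width: 0.0452
18.15 [0.6379 0.1959 0.0592] [179.93   0.45  14.14] [-11.9  -3.5   5.1]
```

View pics/w12.png

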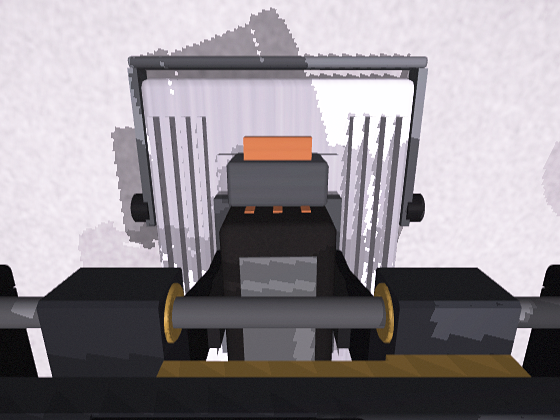

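The pack is hard against the stop at about 12 N. I'll ease back gently and see whether the catch holds it, which would show as the force dropping or reversing about 2 mm back.

```bash
python3 -m handwheel '[[0.03,-0.001,0,0,0],[0.03,-0.002,0,0,0],[0.03,-0.002,0,0,0]]';python3 -m handwheel '[[0.03,-0.001,0,0,0],[0.03,-0.001,0,0,0]]'; python3 -m handwheel '[[0.03,-0.001,0,0,0],[0.03,-0.001,0,0,0]]'; python3 -m handwheel '[[0.03,-0.001,0,0,0],[0.03,-0.001,0,0,0]]'
```

```text
time_s: 18.45
tool_pos: [0.6377, 0.1958, 0.0591]
tool_rot: [180.0, 0.2, 14.1]
force: [-5.7, -1.0, 0.2]
grip_width: 0.0459
time_s: 18.65
tool_pos: [0.6371, 0.1957, 0.0591]
tool_rot: [180.0, 0.2, 14.1]
force: [-5.9, -2.2, 0.1]
grip_width: 0.0456
time_s: 18.85
tool_pos: [0.6365, 0.1955, 0.0591]
tool_rot: [180.0, 0.1, 14.1]
force: [-5.5, -2.0, -1.1]
grip_width: 0.0458
time_s: 19.05
tool_pos: [0.6362, 0.1954, 0.0591]
tool_rot: [180.0, 0.0, 14.1]
force: [-4.2, -1.3, -1.8]
grip_width: 0.0457
```

```bash
python3 -m handwheel '[[0.03,-0.001,0,0,0],[0.03,-0.001,0,0,0]]';python3 -m handwheel '[[0.03,-0.001,0,0,0],[0.03,-0.001,0,0,0]]'; python3 -m handwheel '[[0.03,-0.0005,0,0,0],[0.03,-0.0005,0,0,0],[0.03,-0.0005,0,0,0]]'
```

```text
time_s: 19.25
tool_pos: [0.6361, 0.1954, 0.0591]
tool_rot: [-180.0, -0.1, 14.1]
force: [-0.1, 1.7, -5.8]
grip_width: 0.0459
time_s: 19.45
tool_pos: [0.6359, 0.1953, 0.0593]
tool_rot: [-180.0, -0.2, 14.1]
force: [3.1, 1.5, -9.2]
grip_width: 0.0458
time_s: 19.75
tool_pos: [0.6358, 0.1952, 0.0595]
tool_rot: [-180.0, -0.2, 14.1]
force: [5.3, 2.0, -9.8]
grip_width: 0.0457
```

Latched: the position stopped at x≈0.636 while the force reversed to a 5 N pull. I'll return to neutral and let go.

```bash
python3 -m handwheel '[[0.03,0.0015,0,0,0],[0.03,0.0015,0,0,0],[0.03,0.0015,0,0,0]]';python3 -m handwheel '[[0.05,0,0,0,0],[0.07,0,0,0,0],[0.087,0,0,0,0],[0.087,0,0,0,0],[0.087,0,0,0,0],[0.087,0,0,0,0],[0.087,0,0,0,0]]';python3 snap.py wrist w13
```

```text
time_s: 20.05
tool_pos: [0.6359, 0.1953, 0.0595]
tool_rot: [180.0, -0.0, 14.1]
force: [3.1, 0.8, -6.6]
grip_width: 0.0461
time_s: 20.75
tool_pos: [0.6355, 0.1952, 0.0593]
tool_rot: [180.0, 0.0, 14.1]
force: [0.7, 0.6, -0.5]
grip_width: 0.085
20.8 [0.6355 0.1952 0.0593] [1.7999e+02 1.0000e-02 1.4140e+01] [-0.  -0.6  0.1]
```

View pics/w13.png

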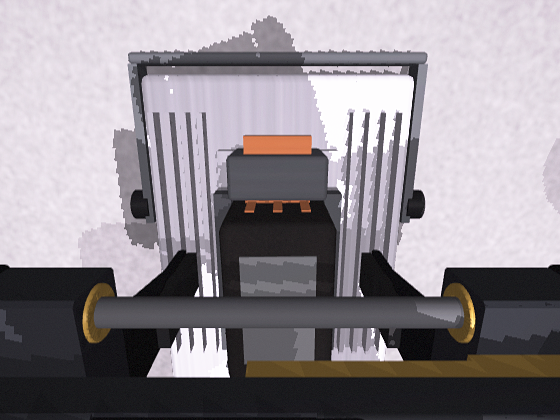

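The pack stayed put on release, with its nose at row ~200 against the stop block. I'll lift straight up, back off and take a check picture.

```bash
python3 -m handwheel '[[0.087,0,0,-0.02,0],[0.087,0,0,-0.05,0],[0.087,0,0,-0.09,0],[0.087,-0.03,0,-0.13,0],[0.087,-0.07,0,-0.16,0],[0.087,-0.1,0,-0.16,0],[0.087,-0.1,0,-0.16,0],[0.087,-0.1,0,-0.16,0],[0.087,-0.1,0,-0.16,0],[0.087,-0.1,0,-0.16,0]]';python3 snap.py wrist w14; python3 snap.py top t14; python3 snap.py scene s14; python3 - <<'E'
import cv2
a=cv2.imread('pics/w14.png')
cv2.imwrite('pics/w14c.png',cv2.resize(a[0:200,180:380],None,fx=3,fy=3,interpolation=cv2.INTER_CUBIC))
E
```

```text
time_s: 21.8
tool_pos: [0.5392, 0.1709, 0.2186]
tool_rot: [-179.9, 0.1, 14.1]
force: [0.1, 0.2, 0.2]
grip_width: 0.0872
21.85 [0.5391 0.171  0.2186] [-1.7994e+02  6.0000e-02  1.4140e+01] [0.2 0.3 0.4]
21.9 [0.539  0.171  0.2186] [-1.7995e+02  6.0000e-02  1.4140e+01] [-0.4 -0.5 -0.5]
21.95 [0.5389 0.171  0.2187] [-1.7995e+02  6.0000e-02  1.4150e+01] [-0.6 -0.2  0.1]
```

View pics/w14c.png

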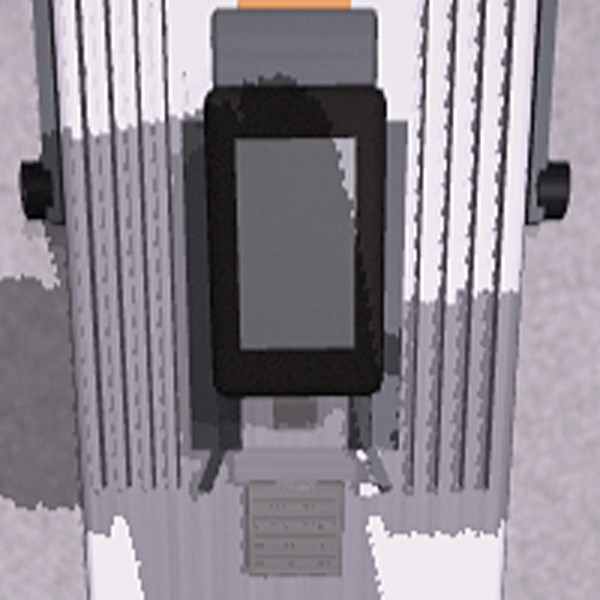

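View pics/s14.png

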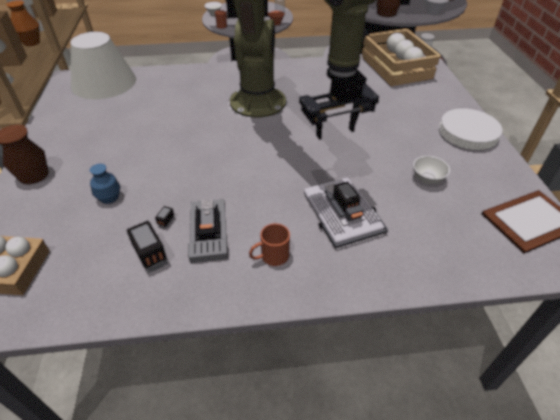

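The pack sits in the lamp's slide with the tooth visible right behind it, and the mug, bowl and vase are where they were. One number check, then hand in.

```bash
python3 - <<'E'
from h import *; import pickle
p,o=pickle.load(open('pics/w14.pkl','rb'))
g=lambda c,z: ray(p,(c[0]/3+180-.3,c[1]/3-.3),z)[:2]
a=np.radians(14.1);ex=np.array([np.cos(a),np.sin(a)])
r=g((300,394),.096); lab=(g((233,138),.099)+g((357,138),.099)+g((240,351),.099)+g((357,348),.099))/4
m=(g((192,450),.052)+g((402,448),.052))/2
print('rear',r,'label c',lab,'along rel nominal home mm:',1000*((r-m)@ex+.038-.055),1000*((lab-m)@ex-.055))
print(get_obs()['force'],sign_off())
E
```

```text
rear [0.60031577 0.18573895] label c [0.6361433  0.19565282] along rel nominal home mm: 2.7237481791851232 1.8870368201399228
the job is handed in; nothing more can be done
[-0.56107425 -0.2087058   0.10467516] None
```

The battery pack is out of the charger and latched in the lamp's slide. I handed the job in at about 22 s of the 72 s allowed; no verdict is given at hand-in.

- **Charger:** I pressed the catch with about 4 N and the pack sprang out about 19 mm. I then gripped it and drew it straight out.
- **Lamp:** I aligned the pack with the wrist camera and slid it in, contact end first. The plunger pushed back with about 6 to 8 N, and I reached the stop at about 12 N.
- **Latch check:** I eased back and a light pull of about 5 N met resistance at the catch position, about 2 mm before the stop. The pack did not move when I let go.
- **Last pictures:** The pack was about 2 to 3 mm past the nominal home with the tooth visible behind it. The mug, bowl and vase were unmoved, judged by eye in the scene picture only. The gripper was clear and read about 0 N.
- **Not checked:** I never measured the charger's catch after letting go; its spring should have brought it back up.
- **Disagreement:** The first, rough top-camera estimate of the lamp's centreline was about 3 mm off the wrist camera's. I used the wrist values, and the pack slid in without side load.

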